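# Clear the carton clamp and hold its jaw open at the size clip

## Robot

A 6-joint arm with a two-finger parallel gripper is mounted at the origin on the work surface. World frame = base frame: x ahead of the robot, y to its left, z up, the work surface at z = 0. Lengths are in m, angles in rad, forces in N, time in s.
With the tool pointing down it reaches from about 0.4 to 0.825 m from the base axis. Payload 7 kg.
Tool frame: the origin (TCP) lies on the centre line of the jaws, within the pads' length; the fingertips stand tip_reach ahead of it and the grasp point (between the pads) is the TCP (tip_reach is the distance from the TCP to the fingertips, in m); z points along the fingers, y is the line along which they close (so a half turn about z gives the same grasp; the last joint's range is limited). The gripper opens to 88 mm and grips with 3 to 60 N. Pads are 19 mm wide; open, the fingers measure 130 mm over their backs; the gripper's body (78 mm by 193 mm) begins 47 mm behind the grasp point.
Start: joints at [-1.052, 0.359, 0.012, 0, -1.224, -0.288], TCP at [0.154, -0.657, 0.246] pointing down, gripper open.
Joint ranges: [-3.07, 3.07], [-1.43, 2.12], [-1.02, 1.25], [-3.03, 1.67], [-3.05, -0], [-3.03, 3.03]. Speed limits (rad/s): [2.39, 2.39, 3.01, 3.14, 3.14, 3.14].

## Interface

Orientations are given as [roll, pitch, yaw] about the fixed x, y, z axes, in that order (R = Rz(yaw) Ry(pitch) Rx(roll)).
In Python, from station import get_state, grab_frame, calibration, job_done, find_in, mark_of, tip_reach gives the robot as it stands.
- The arm moves only by the shell command python3 -m handwheel 'ROWS' [OPENING] [FORCE]. ROWS is JSON, a list of rows, each an object with "delta_pos": the shift along the world's x, y, z in units of 30 mm (1.0 is 30 mm), a list of three; "dr": the turn, a rotation vector about the world's x, y, z in degrees, a list of three. In form: [{"delta_pos": [tx, ty, tz], "dr": [rx, ry, rz]}, ...]. A call has 1 to 10 rows; each row shifts and turns the commanded pose from where the row before left it; what a row does not reach is not made up. A row lasts 1/10 s, in which the tool goes at most 50 mm and 8.59 degrees, less where a joint would pass 70% of its speed; a pose out of reach is approached as far as the arm can. A call is refused whole if a number of a shift passes 1 or a number of a turn 8.59, either way. A call with a gripper value outside its range is refused whole. OPENING is the closure, from -1 (fully open) to 1 (shut), set as the call begins (- or left out, the last holds). The fingers move at their own pace and stop on an object; FORCE is the grip in N (left out, the last holds). Time passes only in rows, so rows that do not move let the fingers close. It gives the time, the measured TCP pose, the force, the opening and the grip force at its end, in the units of the state.
- get_state(): the state, without advancing time (a new reading comes with each control period).
- grab_frame(name): name is "scene" or "top"; returns the picture (400x640x3 uint8, red, green, blue); there is no depth.
- calibration(name): a dict with "fx", "fy", "cx", "cy" (pixels), "k1" (the pictures are not rectified: a ray, as slopes to the right and down, at radius r is drawn at 1 + k1 r^2 times it, then the intrinsics apply), "extrinsics" (4x4, takes a point from world to camera coordinates). Camera axes: x right, y down, z forward; pixel columns grow to the right and rows downward; lengths in m; the calibration is good to about 2 mm. A picture is of the moment at which its call begins. calibration takes no time and is no camera call.
- job_done(): hands the job in; it is judged then, once.
Trained networks look in the newest picture that a camera, given by its name, has taken for a name from the list of things; names that differ only in an ending like _2 or _b are one class to them, and where a whole thing is asked for, a point or a joint stands for the part that bears it (a point fixed in the world has none). Each returns a list of dicts, best first, with "conf" (0 to 1); they miss things now and then, are a little off and sometimes report something else, mostly with a low value. They report only what shows in the picture. A call takes as long as a camera call. They do not tell look-alikes from the thing itself.
- find_in(camera, query): "location" ([column, row] in pixels, amid what is visible of it).
- mark_of(camera, query): "location" ([column, row] in pixels: a listed point, or the origin of a listed thing).
The state is a dict: "t": time; "q": joint angles; "qd": joint speeds; "joint_efforts": joint torques, N m; "eef_pos": TCP position; "ee_rot": TCP orientation; "force": force on the tool from outside, world axes, zero at the start; "moment": the same for the moment, N m; "width": finger opening in m; "gripper_force": force on a finger pad.
Only numpy, scipy, OpenCV 4.12 (cv2) and the standard library are available. Lean on these libraries where they do the work, as an engineer would, in place of code of your own. Each camera call takes 0.05 s, during which the arm holds its last target. There are 200 camera calls.

## Task

Take the orange wiping block from its rubber pad and with it sweep the four loose strap seals off the carton clamp's bed into the blue scrap tray at its side (they are sharp, so keep bare fingers off them), then stand the block back in the middle of its pad and let go of it. Then pull the spring-loaded jaw open by its black handle until the yellow pointer stands over the red size clip, within the clip's width, and finish while still holding it there, ready for the carton. Leave everything else on the bench alone.

Things in the scene. Friction and masses are not known exactly. Their poses are not given: they have to be found in the camera images.
- clamp: Carton clamp fixed to the bench. Origin at bench level; x from handle side to back fence, y towards the scrap tray, z up. White bed x -170..105, y -115..115 mm, top 45 mm above the bench, sides open. Aluminium back fence: face at x 80, top at 105 mm. Shut jaw: face at x -45, so the lane to be cleared between them is 125 mm wide. Its place and turn (up to 0.3 rad) vary.
- lane (a point): Middle of the lane on the bed's top surface, half-way between shut jaw and back fence and half-way along the bed (clamp x 17.5, y 0, z 45 mm). The bed's open edges lie 115 mm to either side along the clamp's y. Axes as the clamp.
- tray (a point): Blue open scrap tray hooked on the bed's +y side, inside 140 x 104 mm (clamp x by y). Point in the middle of its inner floor, 8 mm above the bench, at clamp x 30, y 164 mm; axes as the clamp. Its wall beside the bed is lower than the bed's edge, so what is pushed over the edge drops in; its side walls are 40 mm and its outer wall 57 mm above the bench.
- jaw: Spring-return aluminium jaw: upright plate 12 mm thick, 246 mm long, top 101 mm above the bench, 2 mm clear of the bed. Slides only along the clamp's x: pulled to -x it opens up to 75 mm; its spring draws it shut when let go. Pull about 5 N shut, 7 to 10 N at the clip's possible places, 11 N fully open. Origin at bench level under the plate's middle, clamp x -51 mm when shut.
- bow_handle (a point): Middle of the bar of the jaw's black bow handle: 14 mm round, along the clamp's y, 98 mm free between its posts, centre 90 mm above the bench, 48 mm in front (-x) of the jaw plate's middle: 35 mm free between bar and plate, 38 mm free below it. Can be pinched or hooked from above. Moves with the jaw.
- pointer (a point): Tip of the jaw's yellow pointer (3 mm wide), which moves with the jaw, in line with the middle of the jaw plate, 56 mm above the bench, over the steel rule at the clamp's -y side.
- clip (a point): Red size clip on the steel rule: 12 mm wide along the clamp's x, 30 mm along its y, fixed for this job. Point in the middle of its top, 50.5 mm above the bench; axes as the clamp. With the jaw shut it lies 25 to 58 mm in front (-x) of the pointer; the pointer passes just over it.
- wiper_grip (a point): The wiping block: orange base 105 x 40 mm, 24 mm high, with a black upright grip rib on top, 70 mm long (along x), 22 mm thick (along y), reaching 71 mm above its underside; 180 g give or take a third. Point on the rib's middle, 50 mm above the underside; x along the long side, z up. Starts standing on its pad.
- wiper: The same wiping block; origin in the middle of its underside, x along its long side.
- pad_top (a point): Grey-black rubber pad lying on the bench, 170 x 110 mm, 4 mm thick, where the wiping block belongs; point in the middle of its top face, x along its long side.
- seal0_mid (a point): Used steel strap seal, dark zinc grey, 34 x 22 x 7 mm, 14 g, sharp-edged, lying flat on the clamp's bed; point at its centre. Its centre starts within 36 mm of the lane's middle line across the lane (clamp x), and -39 to 74 mm from it along the clamp's y.
- seal0: The same strap seal; origin in the middle of its underside.
- seal1_mid (a point): Used steel strap seal, dark zinc grey, 34 x 22 x 7 mm, 14 g, sharp-edged, lying flat on the clamp's bed; point at its centre. Its centre starts within 36 mm of the lane's middle line across the lane (clamp x), and -39 to 74 mm from it along the clamp's y.
- seal1: The same strap seal; origin in the middle of its underside.
- seal2_mid (a point): Used steel strap seal, dark zinc grey, 34 x 22 x 7 mm, 14 g, sharp-edged, lying flat on the clamp's bed; point at its centre. Its centre starts within 36 mm of the lane's middle line across the lane (clamp x), and -39 to 74 mm from it along the clamp's y.
- seal2: The same strap seal; origin in the middle of its underside.
- seal3_mid (a point): Used steel strap seal, dark zinc grey, 34 x 22 x 7 mm, 14 g, sharp-edged, lying flat on the clamp's bed; point at its centre. Its centre starts within 36 mm of the lane's middle line across the lane (clamp x), and -39 to 74 mm from it along the clamp's y.
- seal3: The same strap seal; origin in the middle of its underside.
- tape_gun: Bystander, to be left alone: hand tape dispenser with a brown handle and red head, 240 mm long, about 102 mm high. Origin near the middle of its underside.
- tape_roll: Bystander, to be left alone: roll of brown tape lying flat, 110 mm across, 48 mm high. Origin near the middle of its underside.
- product_box: Bystander, to be left alone: white and black product box with a green stripe, 95 x 165 x 45 mm. Origin near the middle of its underside.
- safety_knife: Bystander, to be left alone: yellow safety knife, 143 mm long, 16 mm high. Origin near the middle of its underside.
- code_reader: Bystander, to be left alone: dark hand scanner lying on its back, 190 mm long, 62 mm high. Origin near the middle of its underside.
- label_roll: Bystander, to be left alone: white label roll in a grey cradle, 120 mm wide, 90 mm high. Origin near the middle of its underside.
Not all that is in view belongs to the job. Leave any green or purple look-alike of the seal3 alone.

How it is judged:
On the way, in this order (a step that is already met when the one before it is completed fails the run):
1. the wiping block is taken up off its pad (height (world z) of wiper_grip above 0.068 m and contact force between the fingers and wiper above 1 N), for 0.1 s.
2. all four seals lie in the scrap tray while the block is in hand (x of seal0_mid in the frame of tray between -0.071 and 0.071 m and y of seal0_mid in the frame of tray between -0.053 and 0.053 m and z of each of seal0_mid, seal1_mid, seal2_mid, seal3_mid in the frame of tray below 0.036 m and x of seal1_mid in the frame of tray between -0.071 and 0.071 m and y of seal1_mid in the frame of tray between -0.053 and 0.053 m and x of seal2_mid in the frame of tray between -0.071 and 0.071 m and y of seal2_mid in the frame of tray between -0.053 and 0.053 m and x of seal3_mid in the frame of tray between -0.071 and 0.071 m and y of seal3_mid in the frame of tray between -0.053 and 0.053 m and contact force between the fingers and wiper above 1 N), for 0.1 s.
3. the block stands on its pad again, let go (horizontal distance between wiper_grip and pad_top below 0.04 m and angle between wiper_grip's own z axis and vertical below 0.12 rad and height (world z) of wiper_grip between 0.048 and 0.06 m and contact force between the fingers and wiper below 0.2 N and linear speed of wiper below 0.02 m/s), for 0.2 s.
4. the jaw is held open with its pointer over the red clip (x of pointer in the frame of clip between -0.0065 and 0.0065 m and contact force between the fingers and jaw_c5 above 2 N and linear speed of jaw below 0.01 m/s), for 0.3 s.
At the end, for the whole second after the job is handed in: The fingers hold the jaw still by its handle (over 2 N on it, nothing else propping it) with the pointer within 6.5 mm of the red clip's middle along the clamp's x; all four seals lie in the scrap tray; the block stands upright on its pad, released, within 40 mm of the pad's middle (all of step 3 and all of step 4 and contact force between jaw and seal0 below 0.3 N and contact force between jaw and seal1 below 0.3 N and contact force between jaw and seal2 below 0.3 N and contact force between jaw and seal3 below 0.3 N and contact force between jaw and wiper below 0.3 N and contact force between jaw and tape_gun below 0.3 N and contact force between jaw and tape_roll below 0.3 N and contact force between jaw and product_box below 0.3 N and contact force between jaw and safety_knife below 0.3 N and contact force between jaw and code_reader below 0.3 N and contact force between jaw and label_roll below 0.3 N and x of seal0_mid in the frame of tray between -0.071 and 0.071 m and y of seal0_mid in the frame of tray between -0.053 and 0.053 m and z of each of seal0_mid, seal1_mid, seal2_mid, seal3_mid in the frame of tray below 0.036 m and x of seal1_mid in the frame of tray between -0.071 and 0.071 m and y of seal1_mid in the frame of tray between -0.053 and 0.053 m and x of seal2_mid in the frame of tray between -0.071 and 0.071 m and y of seal2_mid in the frame of tray between -0.053 and 0.053 m and x of seal3_mid in the frame of tray between -0.071 and 0.071 m and y of seal3_mid in the frame of tray between -0.053 and 0.053 m); the arm keeps its last pose, push and grip.
It fails at once if a seal is touched with bare fingers (contact force between the fingers and seal0 above 0.5 N or contact force between the fingers and seal1 above 0.5 N or contact force between the fingers and seal2 above 0.5 N or contact force between the fingers and seal3 above 0.5 N).
It fails at once if a bystander is moved by more than 30 mm (distance of any of tape_gun, tape_roll, product_box, safety_knife, code_reader, label_roll from where it was at the start of the episode above 0.03 m).
It also fails if it takes over 64 s, if anything falls off the work surface, if the arm or the gripper's body presses on something with over 40 N, if the wrist force passes 120 N, or if a joint passes its speed limit or range.

## Working session

There is one attempt and no reset: what is moved stays moved. The work goes in short steps, Python scripts to look and compute and a shell command to move; the robot and the scene stay as the last step left them, time stands still between calls to the robot, and variables do not carry over. Pictures are saved under pics/ and viewed, at most 10 in all, crops included, and the job is handed in when it is done.

```bash
ls; mkdir -p pics
cat > h.py <<'E'
import numpy as np,cv2
from station import *
def ray(cam,px):
    c=calibration(cam);E=np.array(c["extrinsics"]);K=np.array([[c["fx"],0,c["cx"]],[0,c["fy"],c["cy"]],[0,0,1]])
    u=cv2.undistortPoints(np.array([[px]],float),K,np.array([c["k1"],0,0,0,0],float))[0,0] if 0 else None
    d=np.array([(px[0]-c["cx"])/c["fx"],(px[1]-c["cy"])/c["fy"]]);s=d.copy()
    for _ in range(20): s=d/(1+c["k1"]*(s@s))
    R=E[:3,:3];o=-R.T@E[:3,3];return o,R.T@np.array([s[0],s[1],1])
def atz(cam,px,z):
    o,d=ray(cam,px);return o+d*(z-o[2])/d[2]
def proj(cam,p):
    c=calibration(cam);E=np.array(c["extrinsics"]);q=E[:3,:3]@np.array(p)+E[:3,3];s=q[:2]/q[2];s=s*(1+c["k1"]*(s@s))
    return np.array([c["fx"]*s[0]+c["cx"],c["fy"]*s[1]+c["cy"]])
def save(cam,name):
    im=grab_frame(cam);cv2.imwrite("pics/"+name,im[:,:,::-1]);return im
E
python3 - <<'E'
from h import *
for c in("top","scene"):
    save(c,c+"0.png")
    o,_=ray(c,(320,200));print(c,o.round(3),tip_reach if not callable(tip_reach) else tip_reach())
Z=dict(lane=.045,tray=.008,bow_handle=.09,pointer=.056,clip=.0505,wiper_grip=.054,pad_top=.004,wiper=.004,seal0_mid=.0485,jaw=0,clamp=0)
for c in("top","scene"):
  for n,z in Z.items():
    for r in mark_of(c,n)[:5]:
        print(c,n,round(r["conf"],2),np.round(r["location"]),atz(c,r["location"],z).round(3)[:2])
print(get_state())
E
```

```text
pics
top [0.258 0.012 1.4  ] 0.019
scene [1.094 0.576 0.6  ] 0.019
top lane 0.86 [326. 187.] [ 0.604 -0.005]
top lane 0.5 [341. 178.] [ 0.635 -0.05 ]
top tray 0.79 [279. 172.] [0.652 0.153]
top tray 0.17 [321. 193.] [0.59  0.011]
top bow_handle 0.61 [312. 222.] [0.48  0.033]
top pointer 0.82 [362. 222.] [ 0.493 -0.122]
top pointer 0.68 [409. 156.] [ 0.716 -0.263]
top clip 0.61 [358. 235.] [ 0.453 -0.113]
top wiper_grip 0.85 [438. 220.] [ 0.514 -0.36 ]
top wiper_grip 0.62 [434. 221.] [ 0.512 -0.347]
top wiper_grip 0.51 [338. 179.] [ 0.628 -0.041]
top pad_top 0.79 [436. 225.] [ 0.509 -0.367]
top pad_top 0.51 [359. 224.] [ 0.497 -0.118]
top pad_top 0.25 [242. 284.] [0.284 0.242]
top wiper 0.7 [432. 220.] [ 0.524 -0.351]
top seal0_mid 0.52 [342. 178.] [ 0.635 -0.052]
top seal0_mid 0.16 [299. 187.] [0.597 0.081]
top jaw 0.56 [313. 209.] [0.537 0.035]
top clamp 0.78 [320. 192.] [0.596 0.013]
top clamp 0.7 [196. 197.] [0.553 0.42 ]
scene lane 0.78 [296. 212.] [ 0.595 -0.   ]
scene tray 0.86 [325. 268.] [0.653 0.154]
scene tray 0.38 [292. 175.] [ 0.446 -0.184]
scene bow_handle 0.86 [340. 187
[... 724 characters left out ...]
lamp 0.87 [305. 224.] [0.572 0.007]
{'t': 1.2, 'q': array([-1.05187563e+00,  3.58613184e-01,  1.18823307e-02, -2.37137726e-05,
       -1.22409854e+00, -2.88132845e-01]), 'qd': array([ 0.00118378,  0.00113232,  0.0018879 , -0.00101952,  0.00107357,
       -0.00062109]), 'joint_efforts': array([ 1.18219235e-03, -5.82393801e+01,  2.93302721e+01,  7.00222895e+00,
        1.25402090e-02, -6.67368582e-06]), 'eef_pos': array([ 0.15440328, -0.65706888,  0.24554073]), 'ee_rot': array([ 3.14155461e+00,  1.19858841e-05, -2.91081286e+00]), 'force': array([ 0.13682574, -0.38906484, -0.91200758]), 'moment': array([ 0.03057607, -0.00193297, -0.00056257]), 'gripper_force': 0.0, 'width': 0.08757588225919265}
```

Run:
```python
import cv2
im=cv2.imread("pics/top0.png");cv2.imwrite("pics/topc.png",cv2.resize(im[130:270,240:480],None,fx=3.3,fy=3.3,interpolation=2))
```

```text
(no output)
```

View pics/top0.png

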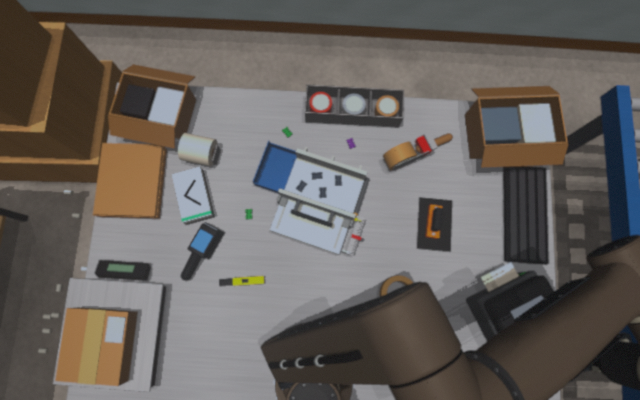

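View pics/topc.png

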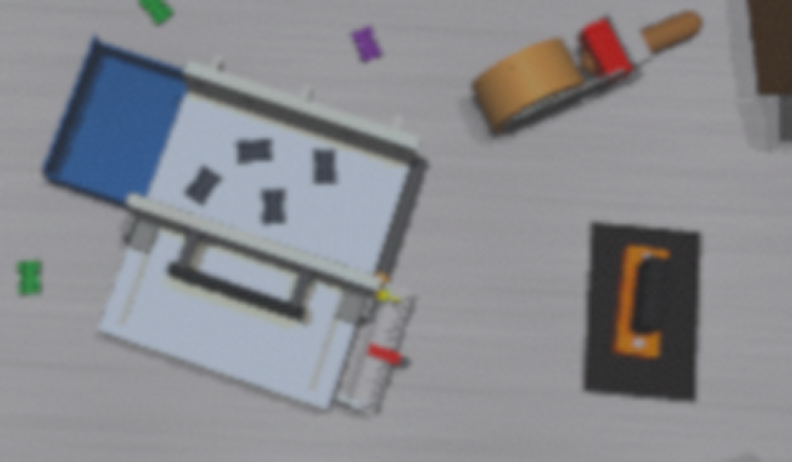

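View pics/scene0.png

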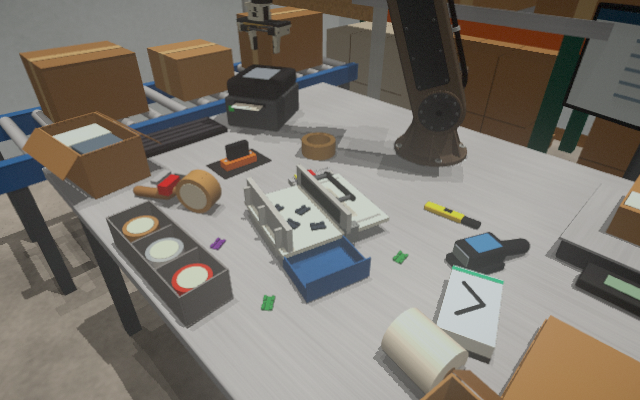

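The top view shows the block and pad at (436,225), the four dark seals at about (302,186), (317,176), (339,180) and (323,192), the tray at (279,170), and the clip at (357,238). Candidates for the seals: four dark ones on the bed. The green ones at (287,132) and (249,214) and the purple one at (351,143) are look-alikes to leave. The orange wiping block is unique, at (434,221).

```bash
cat > fit.py <<'E'
from h import *
from scipy.optimize import least_squares
o=lambda x,y:(240+x/3.3,130+y/3.3)
P=[(o(100,332),(-.170,.115,.045)),(o(328,408),(-.170,-.115,.045)),(o(95,40),(.102,.219,.057)),(o(45,178),(-.042,.219,.057)),(o(130,199),(-.051,.123,.101)),(o(381,287),(-.051,-.123,.101)),(o(190,65),(.085,.115,.105)),(o(425,160),(.105,-.115,.045)),((325,268),(.03,.164,.008),'scene'),((312,222),(-.099,0,.09)),((340,187),(-.099,0,.09),'scene'),((293,177),(-.051,-.14,.056),'scene')]
def T(v,p): c,s=np.cos(v[2]),np.sin(v[2]);return np.array([v[0]+c*p[0]-s*p[1],v[1]+s*p[0]+c*p[1],p[2]])
def f(v): return np.concatenate([proj((q+('top',))[2],T(v,q[1]))-q[0] for q in P])
r=least_squares(f,[.58,.01,-.25],loss='soft_l1')
V=r.x
def loc(p): c,s=np.cos(V[2]),np.sin(V[2]);d=np.array(p[:2])-V[:2];return np.array([c*d[0]+s*d[1],-s*d[0]+c*d[1]])
if __name__=="__main__":
    print(V.round(4));print(f(V).reshape(-1,2).round(1).tolist())
    for n,a,z in(("clip",o(385,355),.0505),("ptr",o(390,296),.056),("s",o(203,185),.05),("s",o(254,151),.05),("s",o(325,167),.05),("s",o(273,206),.05)): print(n,loc(atz('top',a,z)).round(4))
    for n,z in(("clip",.0505),("pointer",.056)):
        for c in("top","scene"):
            for m in mark_of(c,n)[:2]: print(n,c,round(m["conf"],2),np.round(m["location"],1),loc(atz(c,m["location"],z)).round(4))
    for n,a in(("wedges",(615,352)),("",(660,357)),("",(625,245)),("",(668,252))): print(atz('top',o(*a),.028).round(4))
    for n,a in(("rib",(652,258)),("",(645,333))): print(atz('top',o(*a),.075).round(4))
    for a in((592,224),(700,233),(697,400),(584,392)): print("pad",atz('top',o(*a),.004).round(4))
E
python3 fit.py
```

```text
[ 0.5819  0.0062 -0.2768]
[[-0.3, 0.6], [0.4, 2.0], [0.2, -0.6], [-0.5, -1.8], [-0.0, 0.9], [0.5, 0.5], [-0.7, 1.8], [-1.6, -3.9], [-0.5, 1.2], [0.2, -2.4], [-2.3, -2.5], [1.9, -1.6]]
clip [-0.1004 -0.1464]
ptr [-0.0464 -0.1331]
s [-0.0017  0.0705]
s [0.0466 0.0353]
s [ 0.0541 -0.0347]
s [0.001 0.   ]
clip top 0.61 [358.5 235.2] [-0.0914 -0.1494]
clip scene 0.27 [305.6 208.9] [-0.0086  0.0039]
pointer top 0.82 [362.3 222.5] [-0.0506 -0.1479]
pointer top 0.68 [408.8 156.5] [ 0.203  -0.2225]
pointer scene 0.72 [293.4 177.4] [-0.0429 -0.1327]
[ 0.4645 -0.3286  0.028 ]
[ 0.4622 -0.3717  0.028 ]
[ 0.5698 -0.3375  0.028 ]
[ 0.5653 -0.3793  0.028 ]
[ 0.5481 -0.3509  0.075 ]
[ 0.4768 -0.3446  0.075 ]
pad [ 0.5945 -0.3107  0.004 ]
pad [ 0.5918 -0.4178  0.004 ]
pad [ 0.426  -0.4144  0.004 ]
pad [ 0.4273 -0.3049  0.004 ]
```

```bash
python3 -m handwheel '[{"delta_pos":[1,0.85,0],"dr":[0,0,-3]},{"delta_pos":[1,0.85,0],"dr":[0,0,-3]},{"delta_pos":[1,0.85,0],"dr":[0,0,-3]},{"delta_pos":[1,0.85,0],"dr":[0,0,-3]},{"delta_pos":[1,0.85,0],"dr":[0,0,-3]},{"delta_pos":[1,0.85,0],"dr":[0,0,-3.5]},{"delta_pos":[1,0.85,0],"dr":[0,0,0]},{"delta_pos":[1,0.85,0],"dr":[0,0,0]},{"delta_pos":[1,0.85,0],"dr":[0,0,0]},{"delta_pos":[1,0.85,0],"dr":[0,0,0]}]' -1 30
python3 -m handwheel '[{"delta_pos":[1,0.85,-1],"dr":[0,0,0]},{"delta_pos":[1,0.85,-1],"dr":[0,0,0]},{"delta_pos":[0,0,-1],"dr":[0,0,0]},{"delta_pos":[0,0,0],"dr":[0,0,0]},{"delta_pos":[0,0,0],"dr":[0,0,0]}]'
python3 - <<'E'
from h import *
im=grab_frame("scene");a=im[110:200,190:300]
im2=grab_frame("top");b=im2[185:265,390:480]
cv2.imwrite("pics/g1.png",np.hstack([cv2.resize(x,(400,400),interpolation=2) for x in(a,b)])[:,:,::-1])
for n in("wiper","wiper_grip","pad_top"):
  for c in("top","scene"):
    for m in mark_of(c,n)[:1]: print(n,c,m["conf"],atz(c,m["location"],.054 if n=="wiper_grip" else .004).round(3))
s=get_state();print(s["eef_pos"],s["ee_rot"])
E
```

```text
t: 2.4
eef_pos: [0.4555, -0.4009, 0.2458]
ee_rot: [-3.141, 0.0, 3.05]
force: [0.0, -0.8, -0.4]
width: 0.0872
gripper_force: 0.0
t: 2.9
eef_pos: [0.5142, -0.3514, 0.1559]
ee_rot: [-3.141, -0.001, 3.05]
force: [0.5, 0.0, 1.3]
width: 0.0874
gripper_force: 0.0
wiper top 0.89 [ 0.526 -0.362  0.004]
wiper scene 0.57 [ 0.517 -0.363  0.004]
wiper_grip top 0.57 [ 0.521 -0.355  0.054]
wiper_grip scene 0.73 [ 0.509 -0.366  0.054]
pad_top top 0.36 [0.598 0.004 0.004]
pad_top scene 0.9 [ 0.49  -0.379  0.004]
[ 0.51438923 -0.35153602  0.1564992 ] [-3.14129606e+00  1.41148368e-03  3.04885651e+00]
```

View pics/g1.png

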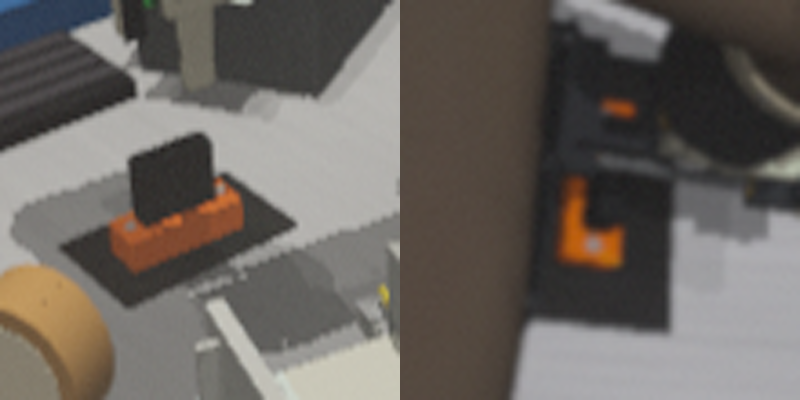

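Run:
```python
from h import *
T=lambda p:((proj("scene",p)-[190,110])*[400/110,400/90]).round(0)
for y in(.054,-.054): print("tip",T([.514-y*0.09,-.3515+y,.137]))
for x in(.035,-.035): print("rib top",T([.514+x,-.351-.09*x,.075]))
for x in(.0525,-.0525): print("base front top",T([.514+x+.002,-.351-.09*x+.02,.028]))
```

```text
tip [206.  83.]
tip [117.  39.]
rib top [131. 162.]
rib top [207. 133.]
base front top [131. 245.]
base front top [243. 198.]
```

The scene crop shows the block upright on the pad, with its rib between the open fingers. The projected rib agrees to within a few mm, so I go down.

```bash
python3 -m handwheel '[{"delta_pos":[0,-0.1,-0.8],"dr":[0,0,0]},{"delta_pos":[0,0,-0.8],"dr":[0,0,0]},{"delta_pos":[0,0,-0.8],"dr":[0,0,0]},{"delta_pos":[0,0,-0.8],"dr":[0,0,0]},{"delta_pos":[0,0,-0.1],"dr":[0,0,0]},{"delta_pos":[0,0,0],"dr":[0,0,0]}]'
python3 -m handwheel '[{"delta_pos":[0,0,0],"dr":[0,0,0]},{"delta_pos":[0,0,0],"dr":[0,0,0]},{"delta_pos":[0,0,0],"dr":[0,0,0]},{"delta_pos":[0,0,0],"dr":[0,0,0]},{"delta_pos":[0,0,0],"dr":[0,0,0]},{"delta_pos":[0,0,0],"dr":[0,0,0]},{"delta_pos":[0,0,0],"dr":[0,0,0]},{"delta_pos":[0,0,0],"dr":[0,0,0]}]' 1 40
```

```text
t: 3.9
eef_pos: [0.5142, -0.3542, 0.0565]
ee_rot: [-3.142, -0.001, 3.05]
force: [-0.2, 0.9, 0.9]
width: 0.0879
gripper_force: 0.0
t: 4.7
eef_pos: [0.5143, -0.3541, 0.0565]
ee_rot: [3.142, -0.0, 3.049]
force: [-0.1, -0.2, 0.9]
width: 0.029
gripper_force: 0.0
```

```bash
python3 -m handwheel '[{"delta_pos":[0,0,0],"dr":[0,0,0]},{"delta_pos":[0,0,0],"dr":[0,0,0]},{"delta_pos":[0,0,0],"dr":[0,0,0]},{"delta_pos":[0,0,0],"dr":[0,0,0]}]'
python3 -m handwheel '[{"delta_pos":[0,0,0.4],"dr":[0,0,0]},{"delta_pos":[0,0,0.8],"dr":[0,0,0]},{"delta_pos":[0,0,1],"dr":[0,0,0]},{"delta_pos":[0,0,1],"dr":[0,0,0]},{"delta_pos":[0,0,0.3],"dr":[0,0,0]},{"delta_pos":[0,0,0],"dr":[0,0,0]},{"delta_pos":[0,0,0],"dr":[0,0,0]}]'
python3 - <<'E'
from fit import *
s=get_state();print(s["eef_pos"],s["ee_rot"])
t=T(V,(.0175,-.085,.05));print(V,t,(t-s["eef_pos"])/.03)
t2=T(V,(.0175,.12,.05));print((t2-t)/.03)
save("scene","s2.png");im=cv2.imread("pics/s2.png");cv2.imwrite("pics/s2c.png",cv2.resize(im[70:290,180:400],(660,600),interpolation=2))
E
```

```text
t: 5.1
eef_pos: [0.5143, -0.3541, 0.0565]
ee_rot: [3.142, -0.0, 3.049]
force: [0.6, 0.1, -1.7]
width: 0.0221
gripper_force: 40.0
t: 5.8
eef_pos: [0.5137, -0.3536, 0.1607]
ee_rot: [3.141, -0.001, 3.049]
force: [0.3, -0.1, -2.7]
width: 0.0221
gripper_force: 40.0
[ 0.51374156 -0.35364131  0.16069654] [ 3.14075796e+00 -9.67736265e-04  3.04914541e+00]
[ 0.58185783  0.00620972 -0.27681474] [ 0.57546172 -0.08033703  0.05      ] [ 2.0573386   9.11014277 -3.68988477]
[1.86750242 6.57319399 0.        ]
```

View pics/s2c.png

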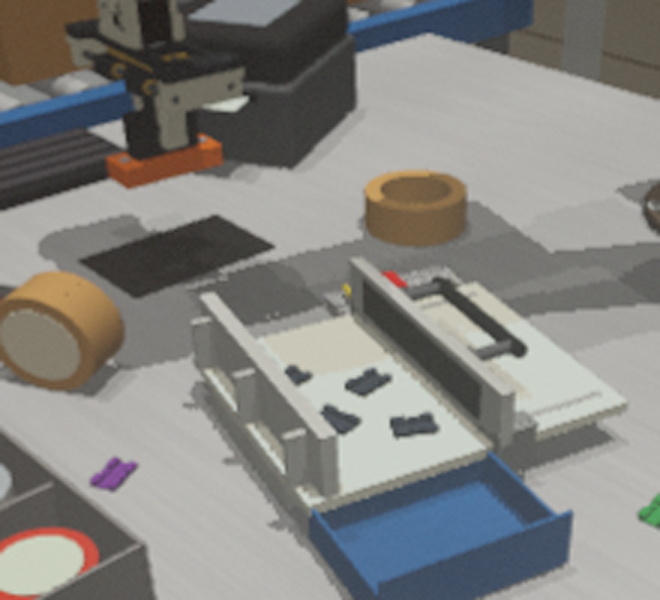

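```bash
python3 - <<'E'
import re
s=open('fit.py').read()
s=s.replace("def T(v","q=lambda x,y:(180+x/3,70+y*220/600)\nP+=[(q(505,393),(-.051,.123,.101),'scene'),(q(355,262),(-.051,-.123,.101),'scene'),(q(337,438),(.08,.115,.105),'scene'),(q(627,405),(-.17,.115,.045),'scene'),(q(572,515),(-.042,.219,.057),'scene'),(q(380,590),(.102,.219,.057),'scene')]\ndef T(v",1)
open('fit.py','w').write(s)
E
python3 - <<'E'
from fit import *
print(V.round(4),f(V).reshape(-1,2).round(1).tolist())
for a in((80,262),(217,216),(275,246),(135,297)): print(atz('scene',q(*a),.004).round(3)[:2])
for a in((297,374),(368,382),(340,418),(413,425)): print(loc(atz('scene',q(*a),.05)).round(3))
for a,z in(((394,277),.05),((347,289),.056)):print(loc(atz('scene',q(*a),z)).round(3))
s=get_state()["eef_pos"]
t=T(V,(.0175,-.087,.05));print(t,(t-s)/.03)
t2=T(V,(.0175,.12,.05));print((t2-t)/.03)
E
```

```text
[ 0.5837  0.0088 -0.2747] [[-1.0, 0.1], [-0.3, 1.3], [-0.6, -1.1], [-1.3, -2.2], [-0.8, 0.4], [-0.2, -0.3], [-1.6, 1.2], [-2.4, -4.6], [-0.1, 2.3], [-0.6, -3.0], [-2.1, -1.8], [2.0, -1.0], [0.6, -0.6], [-1.0, -2.0], [-0.5, -2.2], [-0.4, -2.0], [-0.7, -1.6], [-0.3, -3.4]]
[ 0.592 -0.409]
[ 0.425 -0.404]
[ 0.427 -0.301]
[ 0.595 -0.307]
[ 0.043 -0.037]
[-0.002  0.001]
[0.04  0.036]
[-0.004  0.071]
[-0.106 -0.149]
[-0.053 -0.139]
[ 0.57695401 -0.07965652  0.05      ] [ 2.11655594  9.13196556 -3.67065891]
[1.8716227  6.64131226 0.        ]
```

```bash
python3 -m handwheel '[{"delta_pos":[0.21,0.91,0],"dr":[0,0,-1.04]},{"delta_pos":[0.21,0.91,0],"dr":[0,0,-1.04]},{"delta_pos":[0.21,0.91,0],"dr":[0,0,-1.04]},{"delta_pos":[0.21,0.91,0],"dr":[0,0,-1.04]},{"delta_pos":[0.21,0.91,0],"dr":[0,0,-1.04]},{"delta_pos":[0.21,0.91,0],"dr":[0,0,-1.04]},{"delta_pos":[0.21,0.91,0],"dr":[0,0,-1.04]},{"delta_pos":[0.21,0.91,0],"dr":[0,0,-1.04]},{"delta_pos":[0.21,0.91,0],"dr":[0,0,-1.04]},{"delta_pos":[0.21,0.91,0],"dr":[0,0,-1.04]}]'
python3 -m handwheel '[{"delta_pos":[0,0,0],"dr":[0,0,0]},{"delta_pos":[0,0,0],"dr":[0,0,0]}]'
python3 - <<'E'
from fit import *
im=grab_frame("scene");cv2.imwrite("pics/s3c.png",cv2.resize(im[130:290,220:400],(720,600),interpolation=2)[:,:,::-1])
s=get_state();e=s["eef_pos"];print(e,s["ee_rot"],loc(e))
r=lambda p:((proj("scene",p)-[220,130])*[4,3.75]).round(0)
L=loc(e)
for x in(.0525,-.0525):
  for z in(0,.024): print(x,z,r(T(V,(L[0]+x,L[1]+.02,e[2]-.0525+z))))
E
```

```text
t: 6.85
eef_pos: [0.5766, -0.08, 0.1598]
ee_rot: [-3.141, -0.003, 2.867]
force: [0.6, -0.4, -2.1]
width: 0.022
gripper_force: 40.0
t: 7.05
eef_pos: [0.5767, -0.0805, 0.1601]
ee_rot: [-3.141, -0.003, 2.869]
force: [-0.3, 0.9, -2.3]
width: 0.0221
gripper_force: 40.0
[ 0.57666235 -0.08107651  0.16025455] [-3.14059847e+00 -2.28525476e-03  2.86861810e+00] [ 0.01760444 -0.08844586]
0.0525 0 [166. 201.]
0.0525 0.024 [163. 168.]
-0.0525 0 [325. 160.]
-0.0525 0.024 [325. 128.]
```

View pics/s3c.png

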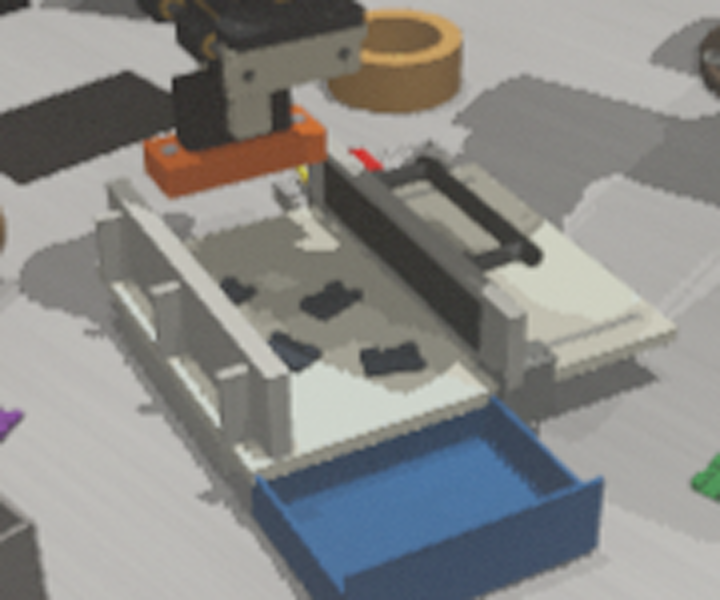

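Run:
```python
from fit import *
im=grab_frame("scene");b=cv2.resize(im[130:290,220:400],(720,640),interpolation=2)
b=np.ascontiguousarray(b[:,:,::-1]);r=lambda p:tuple(((proj("scene",T(V,p))-[220,130])*4).round().astype(int).tolist())
def L(ps,c): cv2.polylines(b,[np.array([r(p) for p in ps],np.int32)],False,c,1)
L([(.08,-.115,.105),(.08,.115,.105)],(0,0,255));L([(.08,-.115,.045),(.08,.115,.045),(-.17,.115,.045),(-.17,-.115,.045)],(0,255,0))
L([(-.045,-.123,.101),(-.045,.123,.101)],(255,0,255));L([(-.045,-.115,.047),(-.045,.115,.047)],(255,255,0))
L([(-.04,.112,.04),(-.04,.216,.057),(.1,.216,.057),(.1,.112,.04)],(0,255,255))
L([(-.099,-.049,.09),(-.099,.049,.09)],(0,128,255))
e=get_state()["eef_pos"];l=loc(e)
L([(l[0]-.0525,l[1]+.02,e[2]-.0525),(l[0]+.0525,l[1]+.02,e[2]-.0525),(l[0]+.0525,l[1]+.02,e[2]-.0285),(l[0]-.0525,l[1]+.02,e[2]-.0285)],(255,0,0))
cv2.imwrite("pics/s4.png",b[:600])
```

```text
(no output)
```

View pics/s4.png

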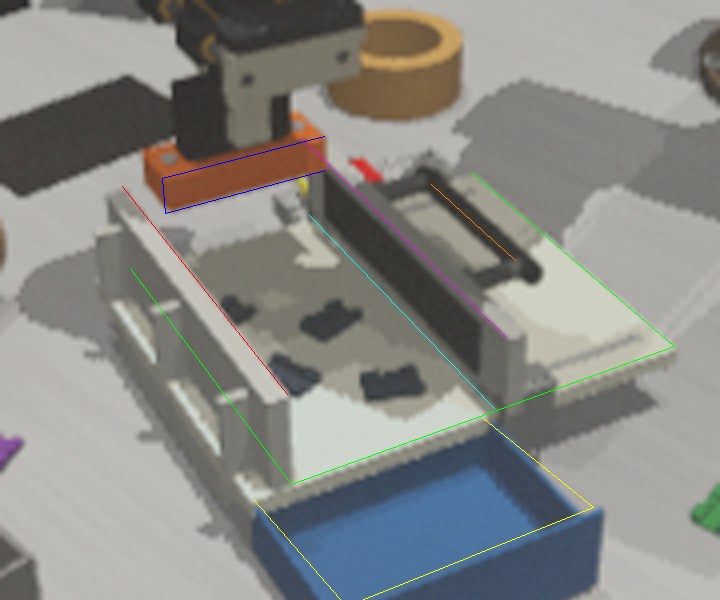

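```bash
python3 -m handwheel '[{"delta_pos":[0.11,-0.03,-0.6],"dr":[0,0,0]},{"delta_pos":[0,0,-0.6],"dr":[0,0,0]},{"delta_pos":[0,0,-0.5],"dr":[0,0,0]},{"delta_pos":[0,0,0],"dr":[0,0,0]},{"delta_pos":[0,0,0],"dr":[0,0,0]}]'
python3 - <<'E'
from h import *
a=cv2.resize(grab_frame("scene")[140:270,235:365],(400,400),interpolation=2);b=cv2.resize(grab_frame("top")[150:230,290:370],(400,400),interpolation=2)
cv2.imwrite("pics/s5.png",np.hstack([a,b])[:,:,::-1])
print(get_state()["eef_pos"])
E
```

```text
t: 7.65
eef_pos: [0.5805, -0.0828, 0.1105]
ee_rot: [-3.141, -0.001, 2.867]
force: [0.6, 0.5, -2.0]
width: 0.022
gripper_force: 40.0
[ 0.58121681 -0.08238555  0.11143415]
```

View pics/s5.png

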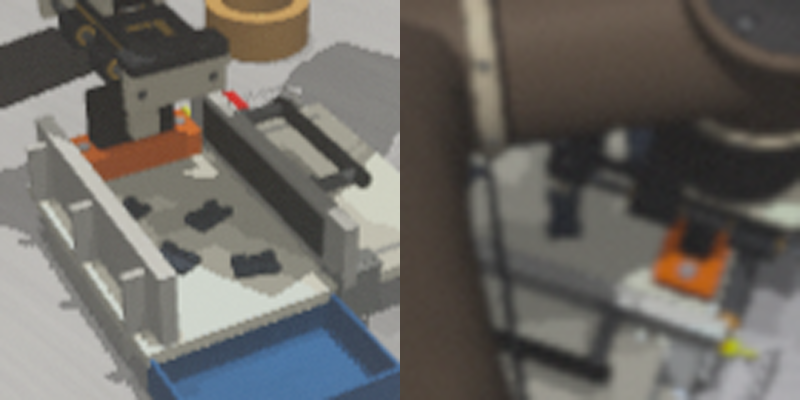

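The block is in the lane, with about 13 mm to the jaw in the top crop and room at the fence. I lower it the rest of the way.

```bash
python3 -m handwheel '[{"delta_pos":[-0.05,0,-0.17],"dr":[0,0,0]},{"delta_pos":[0,0,-0.17],"dr":[0,0,0]},{"delta_pos":[0,0,0],"dr":[0,0,0]},{"delta_pos":[0,0,0],"dr":[0,0,0]},{"delta_pos":[0,0,0],"dr":[0,0,0]}]'
```

```text
t: 8.25
eef_pos: [0.5793, -0.0819, 0.1005]
ee_rot: [-3.142, 0.0, 2.868]
force: [0.3, -0.7, -1.8]
width: 0.0217
gripper_force: 40.0
```

```bash
python3 -m handwheel '[{"delta_pos":[0,0,-0.05],"dr":[0,0,0]},{"delta_pos":[0,0,0],"dr":[0,0,0]},{"delta_pos":[0.08,0.29,0],"dr":[0,0,0]},{"delta_pos":[0.08,0.29,0],"dr":[0,0,0]},{"delta_pos":[0.08,0.29,0],"dr":[0,0,0]},{"delta_pos":[0.08,0.29,0],"dr":[0,0,0]},{"delta_pos":[0.08,0.29,0],"dr":[0,0,0]},{"delta_pos":[0.08,0.29,0],"dr":[0,0,0]},{"delta_pos":[0.08,0.29,0],"dr":[0,0,0]},{"delta_pos":[0.08,0.29,0],"dr":[0,0,0]}]'
python3 -m handwheel '[{"delta_pos":[0.08,0.29,0],"dr":[0,0,0]},{"delta_pos":[0.08,0.29,0],"dr":[0,0,0]},{"delta_pos":[0.08,0.29,0],"dr":[0,0,0]},{"delta_pos":[0.08,0.29,0],"dr":[0,0,0]},{"delta_pos":[0,0,0],"dr":[0,0,0]},{"delta_pos":[0,0,0],"dr":[0,0,0]}]'
python3 - <<'E'
from fit import *
e=get_state()["eef_pos"];print(loc(e),e)
a=cv2.resize(grab_frame("scene")[140:290,225:385],(800,600),interpolation=2)[:,:,::-1];cv2.imwrite("pics/s6.png",a)
E
```

```text
t: 9.25
eef_pos: [0.5985, -0.0116, 0.0989]
ee_rot: [-3.142, -0.0, 2.868]
force: [-0.0, -0.7, -1.3]
width: 0.0218
gripper_force: 40.0
t: 9.85
eef_pos: [0.6079, 0.0226, 0.0988]
ee_rot: [-3.142, -0.0, 2.868]
force: [0.1, 0.3, -2.2]
width: 0.0221
gripper_force: 40.0
[0.01957665 0.01986218] [0.60793914 0.022636   0.09875424]
```

View pics/s6.png

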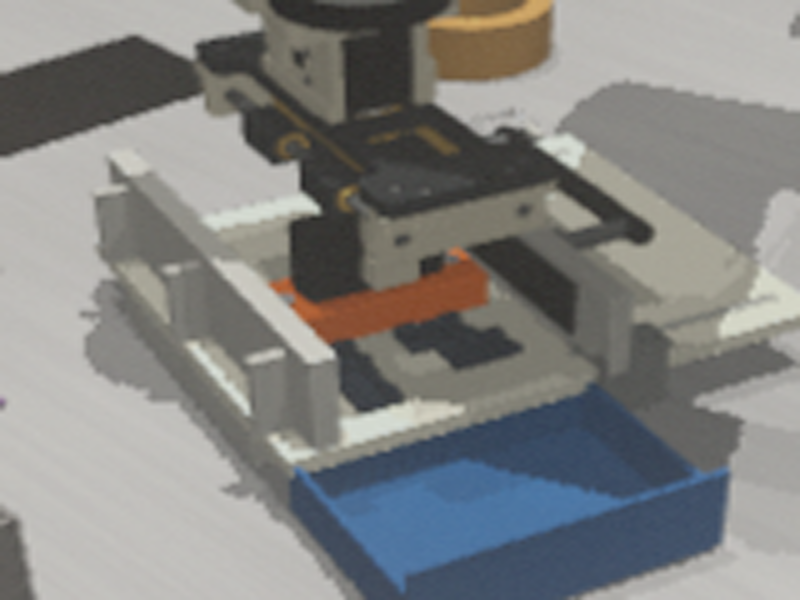

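The seals bunch ahead of the block at about (295,230) and (318,222) in the full picture. I continue the sweep.

```bash
python3 -m handwheel '[{"delta_pos":[0.08,0.29,0],"dr":[0,0,0]},{"delta_pos":[0.08,0.29,0],"dr":[0,0,0]},{"delta_pos":[0.08,0.29,0],"dr":[0,0,0]},{"delta_pos":[0.08,0.29,0],"dr":[0,0,0]},{"delta_pos":[0.08,0.29,0],"dr":[0,0,0]},{"delta_pos":[0.08,0.29,0],"dr":[0,0,0]},{"delta_pos":[0.08,0.29,0],"dr":[0,0,0]},{"delta_pos":[0.08,0.29,0],"dr":[0,0,0]},{"delta_pos":[0.08,0.29,0],"dr":[0,0,0]}]'
python3 -m handwheel '[{"delta_pos":[0.08,0.29,0],"dr":[0,0,0]},{"delta_pos":[0.08,0.29,0],"dr":[0,0,0]},{"delta_pos":[0.08,0.29,0],"dr":[0,0,0]},{"delta_pos":[0,0,0],"dr":[0,0,0]},{"delta_pos":[0,0,0],"dr":[0,0,0]},{"delta_pos":[0,0,0],"dr":[0,0,0]}]'
python3 - <<'E'
from fit import *
e=get_state()["eef_pos"];print(loc(e),e)
for c in("top","scene"):
  grab_frame(c)
  for m in find_in(c,"seal0"): print(c,m["conf"],np.round(m["location"]),loc(atz(c,m["location"],.012)).round(3))
a=cv2.resize(grab_frame("scene")[140:310,225:385],(565,600),interpolation=2)[:,:,::-1];cv2.imwrite("pics/s7.png",a)
E
```

```text
t: 10.8
eef_pos: [0.6298, 0.1016, 0.0988]
ee_rot: [3.141, 0.0, 2.868]
force: [0.1, -0.1, -1.7]
width: 0.0214
gripper_force: 40.0
t: 11.4
eef_pos: [0.6366, 0.1265, 0.0988]
ee_rot: [-3.141, -0.0, 2.868]
force: [-0.4, -0.1, -2.2]
width: 0.0216
gripper_force: 40.0
[0.01897655 0.12760618] [0.63658706 0.12650335 0.09877972]
top 0.51 [352. 143.] [ 0.201 -0.039]
scene 0.66 [332. 256.] [-0.002  0.137]
scene 0.6 [311. 277.] [0.066 0.17 ]
scene 0.52 [312. 260.] [0.042 0.127]
scene 0.51 [268. 304.] [0.171 0.193]
scene 0.5 [215. 240.] [ 0.203 -0.04 ]
scene 0.48 [401. 261.] [-0.127  0.222]
```

View pics/s7.png

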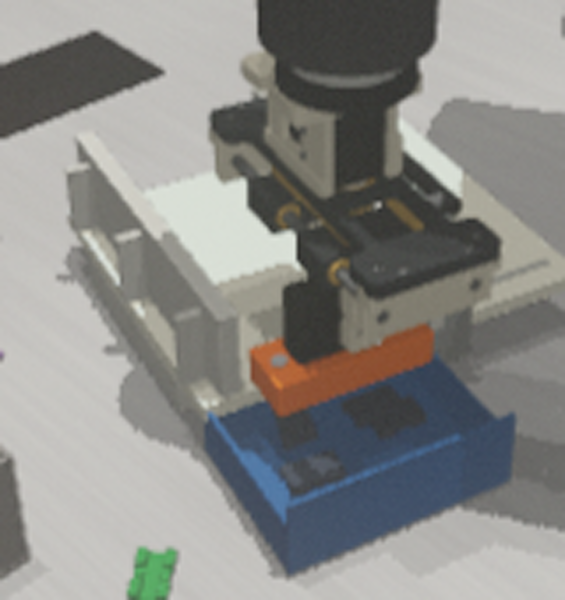

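Seals show in the tray: one at about (309,261), one at (313,273), and a cluster at (330,256). I lift the block, move off, and count them while holding it.

```bash
python3 -m handwheel '[{"delta_pos":[0,0,0.7],"dr":[0,0,0]},{"delta_pos":[0,0,0.9],"dr":[0,0,0]},{"delta_pos":[0,0,0.9],"dr":[0,0,0]},{"delta_pos":[0,-0.5,0],"dr":[0,0,0]},{"delta_pos":[-0.2,-1,0],"dr":[0,0,1]},{"delta_pos":[-0.2,-1,0],"dr":[0,0,1]},{"delta_pos":[-0.3,-1,0],"dr":[0,0,1]},{"delta_pos":[-0.3,-1,0],"dr":[0,0,1]},{"delta_pos":[-0.3,-1,0],"dr":[0,0,1]},{"delta_pos":[-0.3,-1,0],"dr":[0,0,1]}]'
python3 - <<'E'
from fit import *
a=grab_frame("scene");b=grab_frame("top")
a=cv2.resize(a[230:300,290:370],(400,400),interpolation=2);b=cv2.resize(b[140:220,245:325],(400,400),interpolation=2)
cv2.imwrite("pics/s8.png",np.hstack([a,b])[:,:,::-1])
E
```

```text
t: 12.65
eef_pos: [0.5878, -0.0697, 0.1734]
ee_rot: [-3.142, -0.0, 2.973]
force: [0.4, 0.1, -1.8]
width: 0.0214
gripper_force: 40.0
```

View pics/s8.png

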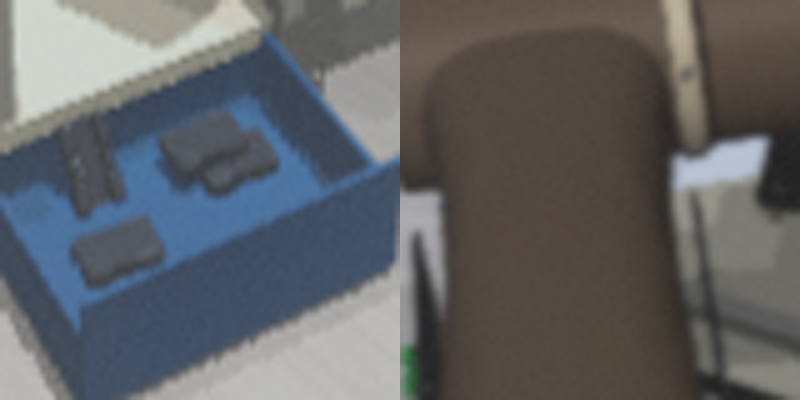

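All four seals lie in the tray: crop (205,140), (240,165), (115,250), and one leaning on the bed-side wall at (90,165). Now I carry the block back to the pad.

```bash
python3 -m handwheel '[{"delta_pos":[-0.26,-0.96,0],"dr":[0,0,0.5]},{"delta_pos":[-0.26,-0.96,0],"dr":[0,0,0.5]},{"delta_pos":[-0.26,-0.96,0],"dr":[0,0,0.5]},{"delta_pos":[-0.26,-0.96,0],"dr":[0,0,0.5]},{"delta_pos":[-0.26,-0.96,0],"dr":[0,0,0.5]},{"delta_pos":[-0.26,-0.96,0],"dr":[0,0,0.5]},{"delta_pos":[-0.26,-0.96,0],"dr":[0,0,0.5]},{"delta_pos":[-0.26,-0.96,0],"dr":[0,0,0.5]},{"delta_pos":[-0.26,-0.96,0],"dr":[0,0,0.4]},{"delta_pos":[-0.26,-0.96,0],"dr":[0,0,0]}]'
python3 -m handwheel '[{"delta_pos":[0,0,-0.9],"dr":[0,0,0]},{"delta_pos":[0,0,-0.9],"dr":[0,0,0]},{"delta_pos":[0,0,-0.9],"dr":[0,0,0]},{"delta_pos":[0,0,-0.6],"dr":[0,0,0]},{"delta_pos":[0,0,-0.3],"dr":[0,0,0]},{"delta_pos":[0,0,-0.2],"dr":[0,0,0]},{"delta_pos":[0,0,0],"dr":[0,0,0]},{"delta_pos":[0,0,0],"dr":[0,0,0]},{"delta_pos":[0,0,0],"dr":[0,0,0]}]'
```

```text
t: 13.75
eef_pos: [0.5102, -0.3572, 0.1734]
ee_rot: [3.141, -0.0, 3.05]
force: [1.0, 0.6, -2.6]
width: 0.0222
gripper_force: 40.0
t: 14.65
eef_pos: [0.5115, -0.3564, 0.0609]
ee_rot: [-3.141, 0.002, 3.05]
force: [-0.6, -0.9, -2.3]
width: 0.0214
gripper_force: 40.0
```

```bash
python3 -m handwheel '[{"delta_pos":[0,0,-0.1],"dr":[0,0,0]},{"delta_pos":[0,0,-0.04],"dr":[0,0,0]},{"delta_pos":[0,0,0],"dr":[0,0,0]},{"delta_pos":[0,0,0],"dr":[0,0,0]}]'
python3 -m handwheel '[{"delta_pos":[0,0,0],"dr":[0,0,0]},{"delta_pos":[0,0,0],"dr":[0,0,0]},{"delta_pos":[0,0,0],"dr":[0,0,0]},{"delta_pos":[0,0,0],"dr":[0,0,0]},{"delta_pos":[0,0,0],"dr":[0,0,0]},{"delta_pos":[0,0,0],"dr":[0,0,0]},{"delta_pos":[0,0,0],"dr":[0,0,0]},{"delta_pos":[0,0,0],"dr":[0,0,0]},{"delta_pos":[0,0,0],"dr":[0,0,0]}]' -1
python3 -m handwheel '[{"delta_pos":[0,0,0.5],"dr":[0,0,0]},{"delta_pos":[0,0,1],"dr":[0,0,0]},{"delta_pos":[0,0,1],"dr":[0,0,0]},{"delta_pos":[0,0,1],"dr":[0,0,0]},{"delta_pos":[0,0,0.5],"dr":[0,0,0]},{"delta_pos":[0,0,0],"dr":[0,0,0]}]'
python3 - <<'E'
from fit import *
t=T(V,(-.099,0,.09));e=get_state()["eef_pos"];print(t,(t-e)/.03)
E
```

```text
t: 15.05
eef_pos: [0.5111, -0.3563, 0.0565]
ee_rot: [-3.141, 0.001, 3.05]
force: [-0.6, 1.2, 5.5]
width: 0.0219
gripper_force: 40.0
t: 15.95
eef_pos: [0.5108, -0.3562, 0.0557]
ee_rot: [3.142, -0.0, 3.05]
force: [-0.3, 0.6, 0.3]
width: 0.0855
gripper_force: 0.0
t: 16.55
eef_pos: [0.5121, -0.3568, 0.1787]
ee_rot: [-3.14, 0.005, 3.05]
force: [-0.3, -0.5, -0.7]
width: 0.0875
gripper_force: 0.0
[0.48842043 0.03568235 0.09      ] [-0.78871348 13.08354889 -2.95798503]
```

```bash
python3 -m handwheel '[{"delta_pos":[-0.05,0.93,0],"dr":[0,0,5.7]},{"delta_pos":[-0.05,0.93,0],"dr":[0,0,5.7]},{"delta_pos":[-0.05,0.93,0],"dr":[0,0,5.7]},{"delta_pos":[-0.05,0.93,0],"dr":[0,0,5.7]},{"delta_pos":[-0.06,0.93,0],"dr":[0,0,5.7]},{"delta_pos":[-0.06,0.93,0],"dr":[0,0,5.7]},{"delta_pos":[-0.06,0.93,0],"dr":[0,0,5.7]},{"delta_pos":[-0.06,0.93,0],"dr":[0,0,5.7]},{"delta_pos":[-0.06,0.93,0],"dr":[0,0,5.7]},{"delta_pos":[-0.06,0.93,0],"dr":[0,0,5.7]}]' 0.32
python3 -m handwheel '[{"delta_pos":[-0.06,0.93,0],"dr":[0,0,5.7]},{"delta_pos":[-0.06,0.93,0],"dr":[0,0,5.7]},{"delta_pos":[-0.06,0.95,0],"dr":[0,0,5.7]},{"delta_pos":[-0.06,0.95,0],"dr":[0,0,5.5]},{"delta_pos":[0,0,-0.8],"dr":[0,0,0]},{"delta_pos":[0,0,0],"dr":[0,0,0]},{"delta_pos":[0,0,0],"dr":[0,0,0]},{"delta_pos":[0,0,0],"dr":[0,0,0]}]'
python3 - <<'E'
from fit import *
im=grab_frame("scene");e=get_state()["eef_pos"];print(e,loc(e))
b=np.hstack([cv2.resize(im[110:230,260:420],(533,400),interpolation=2),cv2.resize(im[130:180,210:263],(267,400),interpolation=2)]);b=np.ascontiguousarray(b[:,:,::-1])
r=lambda p:tuple(((proj("scene",p)-[260,110])*400/120).round().astype(int).tolist())
l=loc(e)
for x in(-.036,-.015,.015,.036): print(r(T(V,(l[0]+x,l[1],e[2]-.019))))
print(get_state()["q"])
for c in("scene",):
  for m in mark_of(c,"wiper_grip")[:2]: print(m["conf"],atz(c,m["location"],.054))
cv2.imwrite("pics/s9.png",b)
E
```

```text
t: 17.55
eef_pos: [0.4933, -0.0761, 0.1749]
ee_rot: [3.141, -0.001, -2.235]
force: [-0.3, -0.3, -0.2]
width: 0.0299
gripper_force: 0.0
t: 18.35
eef_pos: [0.487, 0.0352, 0.1521]
ee_rot: [-3.141, -0.0, -1.845]
force: [-0.8, -0.8, 0.6]
width: 0.0295
gripper_force: 0.0
[0.48717228 0.03524054 0.15227   ] [-0.10008152 -0.00076381]
(305, 186)
(280, 193)
(244, 203)
(218, 210)
[ 4.75916884e-01  1.36896111e-01 -5.21085080e-01  2.65521909e-04
 -9.12159118e-01 -7.50552401e-01]
0.8 [ 0.49229791 -0.37364995  0.054     ]
0.22 [0.63862692 0.1840956  0.054     ]
```

View pics/s9.png

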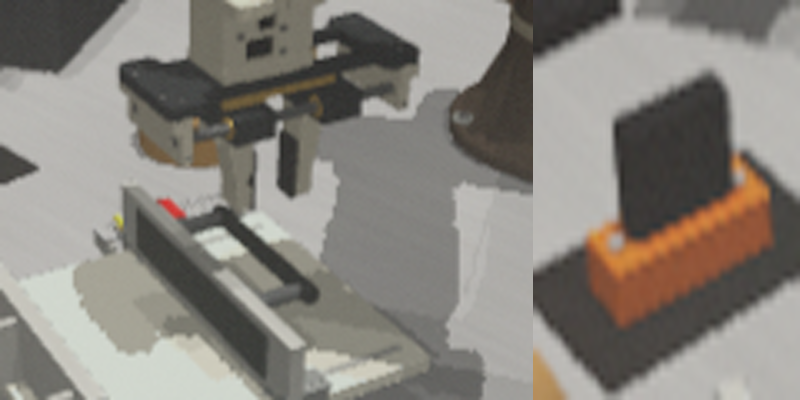

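The fingers straddle the bar line at scene px (338,185), and the block stands on its pad. I go down over the bar in steps, watching the force.

```bash
python3 -m handwheel '[{"delta_pos":[0,0,-0.6],"dr":[0,0,0]},{"delta_pos":[0,0,-0.4],"dr":[0,0,0]},{"delta_pos":[0,0,-0.2],"dr":[0,0,0]},{"delta_pos":[0,0,0],"dr":[0,0,0]}]'
python3 -m handwheel '[{"delta_pos":[0,0,-0.3],"dr":[0,0,0]},{"delta_pos":[0,0,-0.3],"dr":[0,0,0]},{"delta_pos":[0,0,-0.3],"dr":[0,0,0]},{"delta_pos":[0,0,0],"dr":[0,0,0]},{"delta_pos":[0,0,0],"dr":[0,0,0]}]'
```

```text
t: 18.85
eef_pos: [0.4863, 0.0352, 0.1149]
ee_rot: [3.14, -0.001, -1.845]
force: [0.4, 0.1, 0.9]
width: 0.0296
gripper_force: 0.0
t: 19.35
eef_pos: [0.4867, 0.0355, 0.0884]
ee_rot: [3.141, -0.001, -1.844]
force: [-1.1, 0.2, -0.8]
width: 0.0294
gripper_force: 0.0
```

```bash
python3 -m handwheel '[{"delta_pos":[0,0,0],"dr":[0,0,0]},{"delta_pos":[0,0,0],"dr":[0,0,0]},{"delta_pos":[0,0,0],"dr":[0,0,0]},{"delta_pos":[0,0,0],"dr":[0,0,0]},{"delta_pos":[0,0,0],"dr":[0,0,0]},{"delta_pos":[0,0,0],"dr":[0,0,0]}]' 1 40
python3 - <<'E'
from fit import *
e=get_state();print(loc(e["eef_pos"]))
for c in("top","scene"):
  grab_frame(c)
  for n,z in(("pointer",.056),("clip",.0505)):
    for m in mark_of(c,n)[:2]: print(c,n,m["conf"],np.round(m["location"],1),loc(atz(c,m["location"],z)).round(4))
E
```

```text
t: 19.95
eef_pos: [0.4876, 0.0356, 0.0891]
ee_rot: [-3.14, 0.001, -1.844]
force: [4.4, -3.6, -0.8]
width: 0.0129
gripper_force: 40.0
[-0.09976383 -0.00025095]
top pointer 0.64 [358.6 219.6] [-0.0471 -0.1371]
top clip 0.62 [406.4 154.8] [ 0.2066 -0.2175]
top clip 0.6 [358.8 234.9] [-0.0916 -0.1528]
scene pointer 0.97 [296.  180.6] [-0.0431 -0.1177]
scene clip 0.15 [239.5 162.3] [ 0.0503 -0.2927]
```

```bash
python3 -m handwheel '[{"delta_pos":[-0.16,0.045,0],"dr":[0,0,0]},{"delta_pos":[-0.16,0.045,0],"dr":[0,0,0]},{"delta_pos":[-0.16,0.045,0],"dr":[0,0,0]},{"delta_pos":[-0.16,0.045,0],"dr":[0,0,0]},{"delta_pos":[-0.16,0.045,0],"dr":[0,0,0]},{"delta_pos":[-0.16,0.045,0],"dr":[0,0,0]},{"delta_pos":[-0.16,0.045,0],"dr":[0,0,0]},{"delta_pos":[-0.16,0.045,0],"dr":[0,0,0]},{"delta_pos":[0,0,0],"dr":[0,0,0]},{"delta_pos":[0,0,0],"dr":[0,0,0]}]'
cat > seg.py <<'E'
from fit import *
e=get_state();print("tcp",loc(e["eef_pos"]),e["force"].round(1))
for c in("top","scene"):
  im=grab_frame(c);h=cv2.cvtColor(im,cv2.COLOR_RGB2HSV).astype(int);pc=proj(c,T(V,(-.08,-.14,.05)))
  yy,xx=np.mgrid[:400,:640];near=np.hypot(xx-pc[0],yy-pc[1])<28
  for n,z,m in(("clip",.0505,((h[...,0]<8)|(h[...,0]>170))&(h[...,1]>120)),("ptr",.056,(h[...,0]>22)&(h[...,0]<36)&(h[...,1]>110))):
    m=m&near;w=(m*h[...,1]).astype(float)
    if m.sum():
      L=np.array([loc(atz(c,(x,y),z)) for y,x in zip(*np.nonzero(m))]);ww=w[m]
      print(c,n,m.sum(),"mean",(L*ww[:,None]).sum(0)/ww.sum(),"range x",L[:,0].min().round(4),L[:,0].max().round(4),"y",L[:,1].min().round(3),L[:,1].max().round(3))
E
python3 seg.py
```

```text
t: 21.25
eef_pos: [0.4493, 0.0465, 0.0891]
ee_rot: [-3.14, 0.001, -1.844]
force: [6.4, -4.2, -3.1]
width: 0.0125
gripper_force: 40.0
tcp [-0.13955771 -0.00016362] [ 6.4 -4.2 -3.1]
top clip 29 mean [-0.10035846 -0.14729373] range x -0.1056 -0.0957 y -0.16 -0.133
top ptr 12 mean [-0.09050454 -0.12789555] range x -0.0948 -0.0849 y -0.134 -0.123
scene clip 2 mean [-0.1046929 -0.1583704] range x -0.106 -0.1035 y -0.159 -0.158
scene ptr 7 mean [-0.09240094 -0.13791121] range x -0.0942 -0.089 y -0.147 -0.13
```

```bash
python3 -m handwheel '[{"delta_pos":[-0.09,0.025,0],"dr":[0,0,0]},{"delta_pos":[-0.09,0.025,0],"dr":[0,0,0]},{"delta_pos":[-0.09,0.025,0],"dr":[0,0,0]},{"delta_pos":[-0.07,0.02,0],"dr":[0,0,0]},{"delta_pos":[0,0,0],"dr":[0,0,0]},{"delta_pos":[0,0,0],"dr":[0,0,0]},{"delta_pos":[0,0,0],"dr":[0,0,0]}]'
sed -i 's/>120))/>90))/' seg.py; python3 seg.py
```

```text
t: 22.05
eef_pos: [0.4393, 0.0494, 0.0891]
ee_rot: [-3.14, 0.001, -1.844]
force: [7.5, -4.5, -3.9]
width: 0.0129
gripper_force: 40.0
tcp [-0.14997501 -0.00015266] [ 7.5 -4.5 -3.9]
top clip 22 mean [-0.10107948 -0.15223641] range x -0.1065 -0.0947 y -0.162 -0.135
top ptr 12 mean [-0.09993788 -0.12808575] range x -0.1047 -0.0948 y -0.133 -0.123
scene clip 18 mean [-0.1003675 -0.148891 ] range x -0.106 -0.096 y -0.162 -0.13
scene ptr 5 mean [-0.10408918 -0.13884115] range x -0.1064 -0.1011 y -0.147 -0.131
```

```bash
python3 -m handwheel '[{"delta_pos":[0,0,0],"dr":[0,0,0]},{"delta_pos":[0,0,0],"dr":[0,0,0]},{"delta_pos":[0,0,0],"dr":[0,0,0]},{"delta_pos":[0,0,0],"dr":[0,0,0]}]'; python3 -c "from station import *;print(job_done())"
```

```text
t: 22.55
eef_pos: [0.4394, 0.0494, 0.0891]
ee_rot: [-3.14, 0.001, -1.844]
force: [7.1, -4.8, -3.5]
width: 0.0128
gripper_force: 40.0
the job is handed in; nothing more can be done
None
```

I handed the job in at 22.6 s with no verdict shown: by my last measurements the four seals are in the tray, the block stands released on its pad, and the jaw is held with the pointer within about 4 mm of the clip's middle, but I viewed 12 pictures against the limit of 10.

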